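Set a bench snap gauge to its master by the edge thumbwheel

ROBOT

A 6-joint arm with a two-finger parallel gripper is mounted at the origin on a cart in front of the work surface, level with it; the furniture and walls round the work are solid. World frame = base frame: x ahead of the robot, y to its left, z up, the work surface at z = 0. Lengths are in m, angles in degrees, forces in N, time in s.
With the tool pointing down it reaches from about 0.35 to 0.875 m from the base axis. Payload 4.2 kg.
Tool frame: the origin (TCP) lies at the centre of the arm's flange, where the gripper is bolted on; the fingertips stand 182 mm ahead of it and the grasp point (between the pads) lies 164 mm ahead of it (r.nose_length is the distance from the TCP to the fingertips, in m); z points along the fingers, y is the line along which they close (so a half turn about z gives the same grasp; the last joint's range is limited). The gripper opens to 87 mm and grips with 3 to 60 N. Pads are 19 mm wide; open, the fingers measure 117 mm over their backs; the gripper's body (75 mm by 190 mm) begins 51 mm behind the grasp point.
Start: joints at [82.426, 22.042, 0.453, 0, -68.411, -14.817], TCP at [0.238, 0.578, 0.405] pointing down, gripper open.
Joint ranges: [-179.83, 179.83], [-69.29, 118.12], [-61.27, 80.66], [-181.25, 117.63], [-171.15, -9.14], [-177.46, 177.46]. Speed limits (degrees/s): [159.86, 159.86, 180, 180, 180, 180].

INTERFACE

Orientations are given as a 3x3 rotation matrix whose columns are the frame's x, y, z axes.
In Python, from station import r, vision gives the robot as it stands. The module is installed in compiled form; this text tells all that it offers.
- The arm moves only by the shell command python3 -m creep 'ROWS'. ROWS is JSON, a list of rows, each a list of 7 numbers: the opening, from -1 (shut) to 1 (fully open), then the shift along the tool's x, y, z in mm, then the turn, a rotation vector about the tool's x, y, z in degrees. A call has 1 to 8 rows; each row is the pose to reach, as a shift and turn from the pose commanded when the call began, along the tool's axes at that moment; what a row does not reach only later rows make up. A row lasts 1/12 s, in which the tool goes at most 41.7 mm and 7.16 degrees, less where a joint would pass 70% of its speed; a pose out of reach is approached as far as the arm can. A call with a gripper value outside its range is refused whole. The fingers move at their own pace and stop on an object; the grip force is fixed at half the most. Time passes only in rows, so rows that repeat a pose let the fingers close. It gives the time, the measured TCP pose, the force, the opening and the grip force at its end, in the units of the state.
- r.sense(): the state, without advancing time (a new reading comes with each control period).
- vision.capture(name): name is "scene" or "side" or "wrist"; returns (picture, depth): 384x512x3 uint8, red, green, blue; 384x512 float32, m along the optical axis (not along the pixel's ray), 0 where there is no reading.
- vision.camera_model(name): a dict with "vertical_fov" (degrees; the focal length in pixels is half the picture's height over the tangent of half this angle, whatever the lens; pixels are square), "cx", "cy" (the principal point, pixels), "distortion" ([k1, k2, p1, p2, k3] as OpenCV has them; the pictures are not rectified), "extrinsics" (4x4, takes a point from camera to world coordinates); the wrist camera has in their place "mount" (4x4, takes a point from camera to tool coordinates, whose origin is the TCP and whose axes are the flange's). Camera axes: x right, y down, z forward; pixel columns grow to the right and rows downward; lengths in m; the calibration is good to about 2 mm. A picture is of the moment at which its call begins: read the wrist's pose just before it. camera_model takes no time and is no camera call.
- r.finish_job(): hands the job in; it is judged then, once.
Trained networks look in the newest picture that a camera, given by its name, has taken for a name from the list of things; names that differ only in an ending like _2 or _b are one class to them, and where a whole thing is asked for, a point or a joint stands for the part that bears it (a point fixed in the world has none). Each returns a list of dicts, best first, with "conf" (0 to 1); they miss things now and then, are a little off and sometimes report something else, mostly with a low value. They report only what shows in the picture. A call takes as long as a camera call.
- vision.find_in(camera, thing): "uv" ([column, row] in pixels, amid what is visible of it).
- vision.cut_out(camera, thing): "region" (384x512 bool, what is visible of it) and "uv" ([column, row] in pixels, amid what is visible of it).
The state is a dict: "time_s": time; "joints": joint angles; "joint_velocities": joint speeds; "effort": joint torques, N m; "tcp_pos": TCP position; "ee_rot": TCP orientation; "wrist_force": force on the tool from outside, world axes, zero at the start; "moment": the same for the moment, N m; "gripper_width": opening from 0.0 (shut) to 1.0 (fully open); "gripper_force": force on a finger pad.
Only numpy, scipy, OpenCV 4.12 (cv2) and the standard library are available. Lean on these libraries where they do the work, as an engineer would, in place of code of your own. Each camera call takes 0.05 s, during which the arm holds its last target. There are 200 camera calls.

TASK

Set the bench gauge to the middle-sized setting disc: pick that disc by its knob, stand it flat on the gauge's little steel table between the two anvils and let go, then roll the edge of the thumbwheel through its slot with a fingertip, stroke after stroke, until the disc is nipped and the dial needle rests between the two limit hands either side of the zero mark. Handle the gauge gently, and leave the disc in the gauge and the small and the large disc where they stand.

Things in the scene. Friction and masses are not known exactly. Their poses are not given: they have to be found in the camera images.
- gauge: Bench snap gauge, fixed grey casting 222 x 70 mm; origin under its middle, on the board. Own x to its rear, z up, measuring axis along own y, 31 mm high. From -y: dial housing (y -111 to -45, top 54 mm), plunger, steel work table (44 x 66 mm, top 24 mm high, under the gap), anvil, wheel housing (y 46 to 96, x -32 to 32, flat cover 46 mm high). Backstop behind the gap: face x 21.5, top 40 mm.
- wheel_crown (a point): Top of the thumbwheel's knurled edge; does not turn with it. Dark steel wheel, 40 mm diameter, 10 mm wide, axle along the gauge's y; its edge stands 5 mm out of a slot 30 mm long (gauge's x), 13 mm wide. Dragging the crown to the gauge's +x advances the anvil, 10 mm a turn, to -x draws it back. Turning takes about 2 N along the rim; it stays as left. A fingertip must press 4 to 10 N or it slips.
- anvil_face (a point): Centre of the flat face (16 mm along x, 12 mm high) of the adjustable anvil; looks to the gauge's -y and advances to -y as the wheel is rolled. At the start the gap to the plunger is 40 to 44 mm, depending on how the wheel was left.
- plunger_face (a point): Centre of the flat face (16 x 12 mm) of the sprung plunger, looking to the gauge's +y. It gives way to -y by up to 8 mm, 0.6 N per mm, and drives the needle. The disc belongs centred on the line between the two faces, to be met on their flats; the advancing anvil then slides it up to the plunger.
- dial_centre (a point): Centre of the dial face (diameter 53 mm), facing up on the indicator housing. The long zero mark is on the gauge's +x side of it; two dark limit hands stand 32 degrees to either side of the zero mark.
- needle_tip (a point): Tip of the black needle, 23.5 mm from the dial centre. At rest it stands 160 degrees anticlockwise (from above) of the zero mark and turns clockwise as the plunger is pushed in.
- needle (a joint): Turn of the needle from rest, rad, clockwise positive: 0 at rest, 2.79 on the zero mark (plunger pushed in 4 mm), 0.70 rad per mm of plunger; the limit hands stand at 2.23 and 3.35.
- disc_middle_knob (a point): Centre of the grip knob of the middle setting disc. Loose steel disc of diameter 36 mm and 14 mm thick lying flat, with an upright aluminium knob of diameter 14 mm from 24 to 52 mm above the disc's underside (thin neck below); this point is 38 mm above the underside, on the axis. 0.11 kg.
- disc_small_knob (a point): The same point of the small disc, diameter 30 mm, otherwise alike. To be left alone.
- disc_large_knob (a point): The same point of the large disc, diameter 42 mm, otherwise alike. To be left alone.
- mat: Black rubber mat 100 x 300 x 3 mm, fixed, on which the three discs stand in changing order, about 90 mm apart; origin at its underside's centre.
- board: Plywood board 362 x 700 x 15 mm, fixed, laid across the tops of the valve bodies that fill the worktop; it carries the gauge, the mat and some clutter along its left and right ends (beyond 0.22 m to either side). Origin at its underside's centre; its top is 122 mm above the worktop. Beyond its edges stand valve bodies up to 106 mm above the worktop.

How it is judged (in metres and radians):
On the way:
1. the middle disc stands on the table between the anvils, let go, the needle not yet driven (x of disc_middle_knob in the frame of gauge between -0.007 and 0.007 m and y of disc_middle_knob in the frame of gauge between -0.01 and 0.01 m and z of disc_middle_knob in the frame of gauge below 0.0645 m and angle between disc_middle_knob's own z axis and vertical below 0.08 rad and contact force between the fingers and disc_middle below 0.05 N and value of joint needle below 1.6 rad), for 0.2 s.
At the end, for the whole second after the job is handed in: The needle is at rest between the limit hands (within 32 degrees, 0.56 rad, of the zero mark), with the middle disc flat on the table between the anvils, its axis within 7 mm of the measuring axis; the small and large discs are within 20 mm of where they stood (value of joint needle between 2.23 and 3.35 rad and velocity of joint needle between -0.3 and 0.3 rad/s and x of disc_middle_knob in the frame of gauge between -0.007 and 0.007 m and y of disc_middle_knob in the frame of gauge between -0.012 and 0.01 m and z of disc_middle_knob in the frame of gauge below 0.0645 m and angle between disc_middle_knob's own z axis and vertical below 0.08 rad and distance of each of disc_small_knob, disc_large_knob from where it was at the start of the episode below 0.02 m); the robot touches nothing.
It fails at once if the fingers bear on the gauge with more than 40 N (contact force between the fingers and gauge above 40 N).
It fails at once if the small or large disc is knocked over (angle between any of disc_small_knob, disc_large_knob's own z axis and vertical above 0.5 rad).
It also fails if it takes over 56 s, if anything falls off the work surface, if the arm or the gripper's body presses on something with over 40 N, if the wrist force passes 120 N, or if a joint passes its speed limit or range.

## Working session

There is one attempt and no reset: what is moved stays moved. The work goes in short steps, Python scripts to look and compute and a shell command to move; the robot and the scene stay as the last step left them, time stands still between calls to the robot, and variables do not carry over. Pictures are saved under pics/ and viewed, at most 10 in all, crops included, and the job is handed in when it is done.

```bash
mkdir -p pics
cat > h.py <<'E'
import numpy as np, cv2
from station import r, vision
def K(n):
    m=vision.camera_model(n); f=192/np.tan(np.radians(m["vertical_fov"]/2))
    return np.array([[f,0,m["cx"]],[0,f,m["cy"]],[0,0,1]]),np.array(m["distortion"],float),m
def T(n,s=None):
    m=K(n)[2]
    if n!="wrist": return np.array(m["extrinsics"])
    s=s or r.sense(); A=np.eye(4); A[:3,:3]=s["ee_rot"]; A[:3,3]=s["tcp_pos"]; return A@np.array(m["mount"])
def ray(n,uv,M):
    k,d,_=K(n); p=cv2.undistortPoints(np.array([[uv]],float),k,d)[0,0]
    return M[:3,3], M[:3,:3]@np.array([p[0],p[1],1])
def atz(n,uv,z,M):
    o,d=ray(n,uv,M); return o+d*(z-o[2])/d[2]
def proj(n,P,M):
    k,d,_=K(n); W=np.linalg.inv(M); return cv2.projectPoints(np.atleast_2d(P).astype(float),cv2.Rodrigues(W[:3,:3])[0],W[:3,3],k,d)[0][:,0]
def snap(n,fn=None):
    s=r.sense(); M=T(n,s); im,dep=vision.capture(n)
    if fn: cv2.imwrite("pics/"+fn,im[:,:,::-1])
    return im,dep,M
E
python3 - <<'E'
from h import *
s=r.sense(); print(s["time_s"],s["ee_rot"],s["tcp_pos"],s["gripper_width"])
ims=[]
for n in ["scene","side","wrist"]:
    im,dep,M=snap(n); ims.append(im[:,:,::-1])
    print(n,M[:3,3].round(3),M[:3,2].round(2))
    for t in ["gauge","wheel_crown","dial_centre","needle_tip","anvil_face","plunger_face","disc_middle_knob","disc_small_knob","disc_large_knob","mat"]:
        z={"gauge":.15,"wheel_crown":.173,"dial_centre":.176,"needle_tip":.177,"anvil_face":.153,"plunger_face":.153,"mat":.125}.get(t,.163)
        for o in vision.find_in(n,t)[:3]:
            print(t,np.round(o["uv"],1),round(o["conf"],2),atz(n,o["uv"],z,M).round(4))
cv2.imwrite("pics/a.png",cv2.resize(np.vstack([np.hstack(ims[:2]),np.hstack([ims[2],ims[2]*0])]),(800,600)))
E
```

```text
0.0 [[ 9.24556202e-01 -3.81044942e-01 -7.63089634e-04]
 [-3.81045694e-01 -9.24553828e-01 -2.09720918e-03]
 [ 9.36135098e-05  2.22975978e-03 -9.99997510e-01]] [0.23794353 0.57771684 0.40363121] 0.999044568930938
scene [0.212 0.406 0.86 ] [ 0.39 -0.48 -0.78]
gauge [255.8 185.9] 0.79 [ 0.5769 -0.0428  0.15  ]
gauge [210.  239.5] 0.45 [0.5609 0.1147 0.15  ]
wheel_crown [256.9 181.8] 0.93 [ 0.5702 -0.0381  0.173 ]
dial_centre [253.7 185.1] 0.94 [ 0.5682 -0.0253  0.176 ]
anvil_face [246.2 191.1] 0.59 [ 0.5819 -0.0177  0.153 ]
disc_middle_knob [288.1 242.4] 0.59 [0.4377 0.0322 0.163 ]
disc_small_knob [261.4 265.8] 0.84 [0.4452 0.1021 0.163 ]
disc_large_knob [313.8 213.5] 0.58 [ 0.4383 -0.0529  0.163 ]
mat [285.9 252.4] 0.68 [0.4397 0.0327 0.125 ]
side [0.45  0.774 0.674] [ 0.13 -0.84 -0.53]
wheel_crown [246.9 201.6] 0.82 [0.58   0.0046 0.173 ]
dial_centre [245.7 199.1] 0.56 [5.832e-01 4.000e-04 1.760e-01]
dial_centre [242.4 283.4] 0.47 [0.5468 0.2443 0.176 ]
plunger_face [254.5 188.9] 0.6 [ 0.5774 -0.0796  0.153 ]
disc_middle_knob [310.8 224.8] 0.79 [0.4489 0.05   0.163 ]
disc_small_knob [307.2 247.9] 0.54 [0.4517 0.1219 0.163 ]
disc_large_knob [311.9 202.3] 0.85 [ 0.4507 -0.03    0.163 ]
mat [318.3 242.2] 0.68 [0.4316 0.052  0.125 ]
wrist [0.302 0.552 0.385] [-0.24  0.1  -0.97]
```

View pics/a.png

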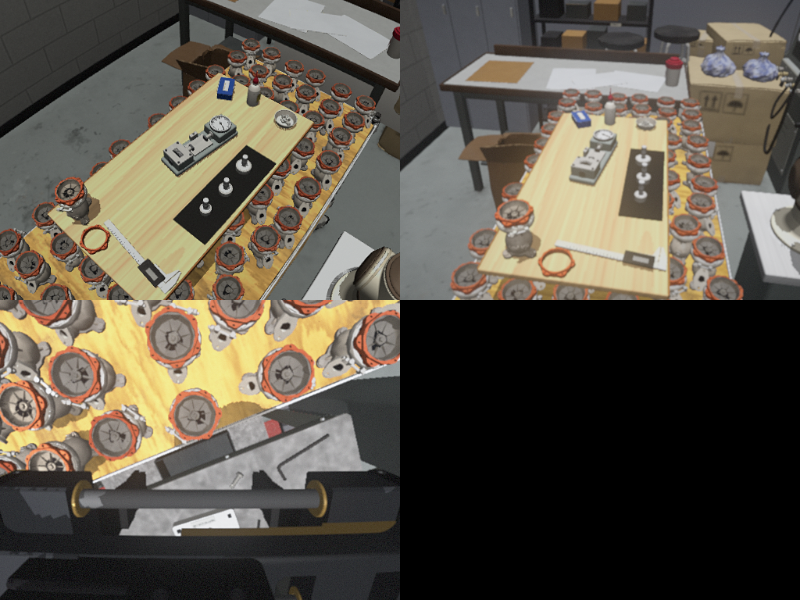

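The scene shows the gauge mid-board with the dial toward -y, and the three discs on the mat nearer the robot. From the left: small about (261,266), middle (288,242), large (314,213) in scene pixels. I'll look closer with the wrist camera.

```bash
python3 -m creep '[[1,20,16,-40,0,0,4],[1,50,40,-60,0,0,8],[1,80,66,-60,0,0,12],[1,110,90,-60,0,0,17],[1,140,116,-60,0,0,22],[1,170,140,-60,0,0,27],[1,195,160,-60,0,0,31],[1,216,180,-60,0,0,34]]'
python3 - <<'E'
from h import *
s=r.sense();R=np.array(s["ee_rot"]);print(s["time_s"],s["tcp_pos"],R[:,0],(R.T@(np.array([.47,.08,.46])-s["tcp_pos"])*1000).round())
E
```

```text
time_s: 2.32
tcp_pos: [0.3699, 0.3271, 0.4651]
ee_rot: [[0.55, -0.835, 0.001], [-0.835, -0.55, 0.001], [-0.0, -0.001, -1.0]]
wrist_force: [0.4, 0.3, 0.2]
gripper_width: 1.002
gripper_force: 0.0
2.3167 [0.36986994 0.3270803  0.4651075 ] [ 5.50186211e-01 -8.35041975e-01 -1.81691946e-04] [261.  52.   5.]
```

```bash
python3 -m creep '[[1,35,6,0,0,0,5],[1,70,12,0,0,0,10],[1,105,20,0,0,0,15],[1,140,28,0,0,0,20],[1,180,36,0,0,0,25],[1,220,44,0,0,0,30],[1,261,52,0,0,0,33],[1,261,52,0,0,0,33]]'
python3 - <<'E'
from h import *
im,dep,M=snap("wrist","b.png")
for t in ["gauge","wheel_crown","dial_centre","needle_tip","anvil_face","plunger_face","disc_middle_knob","disc_small_knob","disc_large_knob","mat"]:
    z={"gauge":.15,"wheel_crown":.173,"dial_centre":.176,"needle_tip":.177,"anvil_face":.153,"plunger_face":.153,"mat":.125}.get(t,.163)
    for o in vision.find_in("wrist",t)[:3]:
        u,v=np.round(o["uv"]).astype(int); p=ray("wrist",o["uv"],M); 
        print(t,np.round(o["uv"],1),round(o["conf"],2),atz("wrist",o["uv"],z,M).round(4),(p[0]+p[1]*dep[v,u]).round(4))
E
```

```text
time_s: 2.98
tcp_pos: [0.4716, 0.0779, 0.4649]
ee_rot: [[0.001, -1.0, 0.0], [-1.0, -0.001, -0.001], [0.001, -0.0, -1.0]]
wrist_force: [0.0, 0.0, -0.1]
gripper_width: 1.003
gripper_force: 0.0
gauge [146.   80.5] 0.81 [ 0.5822 -0.033   0.15  ] [ 0.5834 -0.0334  0.1469]
wheel_crown [144.9  79. ] 0.63 [ 0.5745 -0.0312  0.173 ] [ 0.5848 -0.0351  0.146 ]
dial_centre [146.5  83.6] 0.6 [ 0.5722 -0.0266  0.176 ] [ 0.5842 -0.0307  0.1442]
needle_tip [274.2  44.1] 0.61 [ 0.4531 -0.0598  0.177 ] [ 0.4521 -0.0634  0.1631]
anvil_face [136.5  93.1] 0.82 [ 0.5921 -0.0205  0.153 ] [ 0.5901 -0.02    0.1579]
plunger_face [144.   34.2] 0.75 [ 0.5797 -0.076   0.153 ] [ 0.5781 -0.0748  0.1573]
plunger_face [136.9  95.6] 0.21 [ 0.5919 -0.018   0.153 ] [ 0.5895 -0.0175  0.1588]
disc_middle_knob [274.5 127.1] 0.78 [0.4505 0.014  0.163 ] [0.4516 0.0137 0.1783]
disc_small_knob [271.5 195.4] 0.64 [0.4524 0.0856 0.163 ] [0.4525 0.085  0.165 ]
disc_large_knob [272.1  44.8] 0.73 [ 0.4541 -0.0628  0.163 ] [ 0.4539 -0.0636  0.1599]
```

View pics/b.png

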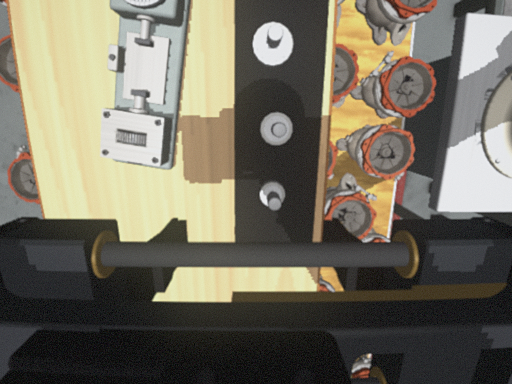

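View: the mat's discs are large at about (272,43), middle (277,128) and small (272,197). The gauge wheel housing is at (133,138), and the dial is cut off at the top. I'll shift toward -y to see all of the gauge.

```bash
python3 -m creep '[[1,35,-15,10,0,0,0],[1,70,-30,20,0,0,0],[1,95,-40,20,0,0,0],[1,95,-40,20,0,0,0],[1,95,-40,20,0,0,0]]'
python3 - <<'E'
from h import *
im,dep,M=snap("wrist","c.png"); np.save("c.npy",dep)
for t in ["gauge","wheel_crown","dial_centre","needle_tip","anvil_face","plunger_face","disc_middle_knob"]:
    z={"gauge":.15,"wheel_crown":.173,"dial_centre":.176,"needle_tip":.177,"anvil_face":.153,"plunger_face":.153,"mat":.125}.get(t,.163)
    for o in vision.find_in("wrist",t)[:2]:
        print(t,np.round(o["uv"],1),round(o["conf"],2),atz("wrist",o["uv"],z,M).round(4))
for n in ["wrist"]:
  for t in ["gauge","disc_middle_knob"]:
    for o in vision.cut_out(n,t)[:1]:
        v,u=np.nonzero(o["region"]); o0,_=ray(n,(0,0),M)
        k,d,_=K(n); p=cv2.undistortPoints(np.stack([u,v],1).astype(float)[:,None],k,d)[:,0]
        P=(M[:3,:3]@np.vstack([p.T,np.ones(len(p))])*dep[v,u]).T+M[:3,3]
        P=P[dep[v,u]>0]; print(t,len(P),P.min(0).round(3),P.max(0).round(3))
        hi=P[P[:,2]>(.122+.015)]
        print(cv2.minAreaRect(hi[:,:2].astype(np.float32)*1000),np.percentile(P[:,2],[1,25,50,75,99]).round(4))
        np.save(t+".npy",P)
E
python3 -c "
import cv2;im=cv2.imread('pics/c.png');cv2.imwrite('pics/c2.png',cv2.resize(im[0:300,0:400],(800,600),interpolation=3))"
```

```text
time_s: 3.95
tcp_pos: [0.5117, -0.0122, 0.4443]
ee_rot: [[0.009, -1.0, -0.001], [-1.0, -0.009, -0.0], [0.0, 0.001, -1.0]]
wrist_force: [0.5, 0.2, -0.5]
gripper_width: 0.998
gripper_force: 0.0
gauge [189.6 127.4] 0.75 [ 0.575  -0.0753  0.15  ]
gauge [310.2 211.6] 0.18 [0.4509 0.0111 0.15  ]
wheel_crown [184.2 124. ] 0.84 [ 0.5744 -0.0788  0.173 ]
dial_centre [185.8 130.5] 0.69 [ 0.5725 -0.0732  0.176 ]
anvil_face [174.5 183. ] 0.8 [ 0.5926 -0.0197  0.153 ]
plunger_face [182.7 127.9] 0.75 [ 0.5811 -0.0749  0.153 ]
plunger_face [188.   70.6] 0.54 [ 0.5735 -0.1273  0.153 ]
disc_middle_knob [309.7 212.6] 0.57 [0.4542 0.0078 0.163 ]
gauge 14285 [ 0.532 -0.167  0.12 ] [0.63  0.054 0.264]
((582.2518920898438, -57.36530303955078), (210.35543823242188, 69.6270751953125), 80.56151580810547) [0.1363 0.1455 0.1635 0.1708 0.176 ]
disc_middle_knob 884 [ 0.429 -0.021  0.126] [0.467 0.038 0.262]
((447.6649475097656, 5.154817581176758), (34.79849624633789, 55.762168884277344), 4.3008551597595215) [0.1279 0.1389 0.1397 0.1552 0.1781]
```

View pics/c2.png

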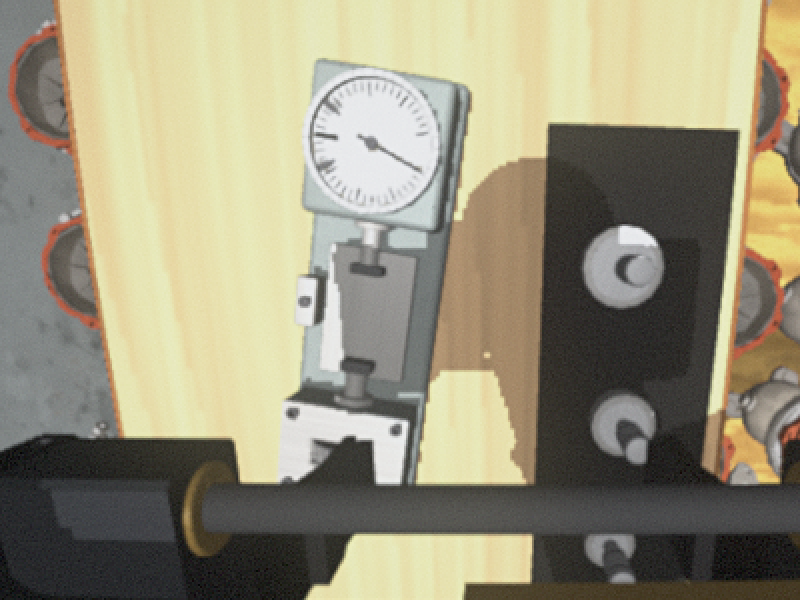

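Dial at crop (371,142), plunger face (368,274), anvil face (359,360), middle disc (623,427) with its knob top (636,450).

```bash
cat > m.py <<'E'
from h import *
# pose for c is current; b pose reconstruct
Mc=T("wrist")
s=dict(r.sense()); s["tcp_pos"]=[.4716,.0779,.4649]; s["ee_rot"]=[[0.001,-1,0],[-1,-.001,-.001],[.001,0,-1]]
Mb=T("wrist",s)
q=lambda M,u,v,z: atz("wrist",(u,v),z,M).round(4)
print("dial",q(Mc,185.5,71,.176)); print("plunger",q(Mc,184,137,.159)); print("anvil",q(Mc,179.7,179.5,.159))
print("housing corners",[q(Mc,u/2,v/2,.176)[:2] for u,v in [(316,60),(460,85),(440,232),(303,210)]])
print("wheel b",q(Mb,133,138.5,.173), "screws", [q(Mb,u,v,.168)[:2] for u,v in [(105.5,117),(103,155),(159,162)]])
print("mid knob top b",q(Mb,282,129,.177),"c",q(Mc,318,225,.177)); print("disc b",q(Mb,276,128,.139),"c",q(Mc,311.5,213,.139))
P=np.load("disc_middle_knob.npy"); t=P[(P[:,2]>.172)&(P[:,2]<.184)]; d=P[(P[:,2]>.134)&(P[:,2]<.144)]
print(t.mean(0),t.min(0),t.max(0),d.min(0),d.max(0))
P=np.load("gauge.npy")
for lo,hi in[(.173,.18),(.165,.171),(.143,.149)]:
    g=P[(P[:,2]>lo)&(P[:,2]<hi)]; print(lo,len(g),cv2.minAreaRect(g[:,:2].astype(np.float32)*1000))
E
python3 m.py
```

```text
dial [ 0.5707 -0.1219  0.176 ]
plunger [ 0.5789 -0.065   0.159 ]
anvil [ 0.5854 -0.0231  0.159 ]
housing corners [array([ 0.5926, -0.1544]), array([ 0.5323, -0.1446]), array([ 0.5417, -0.0846]), array([ 0.6021, -0.0938])]
wheel b [0.5914 0.0245 0.173 ] screws [array([0.6195, 0.0033]), array([0.6271, 0.0412]), array([0.5689, 0.0488])]
mid knob top b [0.4442 0.0156 0.177 ] c [0.4479 0.0169 0.177 ]
disc b [0.447  0.0155 0.139 ] c [0.4466 0.0177 0.139 ]
[0.44872109 0.014559   0.17656063] [0.44285239 0.0091986  0.17201583] [0.4539814 0.0211238 0.1785887] [ 0.42943541 -0.00158082  0.13405768] [0.46497255 0.03318391 0.14309954]
0.173 1076 ((571.478515625, -123.54670715332031), (58.64570617675781, 58.59951400756836), 83.35762786865234)
0.165 3349 ((582.2842407226562, -55.648399353027344), (202.5624237060547, 64.0365219116211), 80.15787506103516)
0.143 2576 ((582.215576171875, -54.805084228515625), (200.59669494628906, 62.936805725097656), 80.59871673583984)
```

```bash
python3 -m creep '[[1,-15,30,0,0,0,4.5],[1,-29,65,10,0,0,9],[1,-29,65,40,0,0,9],[1,-29,65,75,0,0,9],[1,-29,65,100,0,0,9],[1,-29,65,113,0,0,9],[1,-29,65,113,0,0,9]]'
python3 - <<'E'
from h import *
im,dep,M=snap("wrist","d.png")
s=r.sense();R=np.array(s["ee_rot"]);g=s["tcp_pos"]+R[:,2]*.164;print(g)
for z in(.139,.177,.163): print(proj("wrist",[g[0],g[1],z],M))
for o in vision.find_in("wrist","disc_middle_knob")[:2]:print(o, atz("wrist",o["uv"],.163,M))
E
```

```text
time_s: 5.03
tcp_pos: [0.4449, 0.0166, 0.329]
ee_rot: [[-0.146, -0.989, -0.007], [-0.989, 0.146, -0.002], [0.003, 0.006, -1.0]]
wrist_force: [-1.0, 0.4, -0.4]
gripper_width: 1.0
gripper_force: 0.0
[0.44536184 0.0165637  0.16687457]
[[250.56765217 229.13194258]]
[[250.06353018 256.1424188 ]]
[[250.27559454 244.75844504]]
{'uv': [248.8, 221.5], 'conf': 0.9} [0.4440152  0.00208652 0.163     ]
{'uv': [42.5, 120.5], 'conf': 0.51} [ 0.54465341 -0.07054914  0.163     ]
```

View pics/d.png

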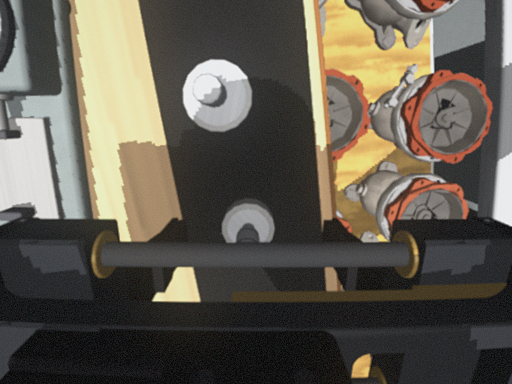

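The middle disc is centred at about (248,226), within 2 mm of the expected projection. I'll grip it.

```bash
python3 -m creep '[[-1,1,-1,0,0,0,0],[-1,1,-1,0,0,0,0],[-1,1,-1,0,0,0,0],[-1,1,-1,0,0,0,0],[-1,1,-1,0,0,0,0],[-1,1,-1,0,0,0,0],[-1,1,-1,0,0,0,0],[-1,1,-1,0,0,0,0]]'
```

```text
time_s: 5.8
tcp_pos: [0.4469, 0.0156, 0.3318]
ee_rot: [[-0.146, -0.989, 0.0], [-0.989, 0.146, -0.0], [-0.0, -0.0, -1.0]]
wrist_force: [0.1, -0.3, 0.4]
gripper_width: 0.48
gripper_force: 0.0
```

```bash
python3 -m creep '[[-1,0,0,0,0,0,0],[-1,0,0,0,0,0,0],[-1,0,0,0,0,0,0],[-1,0,0,0,0,0,0],[-1,0,0,0,0,0,0],[-1,0,0,0,0,0,0],[-1,0,0,0,0,0,0],[-1,0,0,0,0,0,0]]'; python3 -m creep '[[-1,0,0,-15,0,0,0],[-1,0,0,-40,0,0,0],[-1,0,0,-60,0,0,0],[-1,0,0,-60,0,0,0]]';python3 - <<'E'
from h import *
s=r.sense();R=np.array(s["ee_rot"]);
for t in ([.5815,-.0452],[.582,-.044]): print((R.T@(np.array([*t,.367])-s["tcp_pos"])*1000).round(1))
E
```

```text
time_s: 6.47
tcp_pos: [0.4469, 0.0156, 0.3317]
ee_rot: [[-0.146, -0.989, 0.0], [-0.989, 0.146, 0.0], [-0.0, -0.0, -1.0]]
wrist_force: [-0.1, -0.4, -0.9]
gripper_width: 0.145
gripper_force: 30.0
time_s: 6.8
tcp_pos: [0.4478, 0.0158, 0.3955]
ee_rot: [[-0.145, -0.989, 0.008], [-0.989, 0.145, 0.002], [-0.003, -0.007, -1.0]]
wrist_force: [1.0, -0.9, -1.7]
gripper_width: 0.149
gripper_force: 30.0
[  41.1 -140.9   29.5]
[  39.8 -141.2   29.5]
```

```bash
python3 -m creep '[[-1,8,-28,0,0,0,0],[-1,18,-63,0,0,0,0],[-1,28,-98,0,0,0,0],[-1,36,-128,0,0,0,0],[-1,40,-142,0,0,0,0],[-1,40,-142,15,0,0,0],[-1,40,-142,18,0,0,0],[-1,40,-142,18,0,0,0]]';python3 - <<'E'
from h import *
s=r.sense();im,dep,M=snap("wrist","e.png"); print(s["tcp_pos"])
cv2.imwrite("pics/e2.png",cv2.resize(im[0:300,50:450,::-1],(800,600),interpolation=3))
print(proj("wrist",[*s["tcp_pos"][:2],s["tcp_pos"][2]-.164-.028],M), proj("wrist",[[.5789,-.065,.153],[.5854,-.0231,.153],[.5707,-.1219,.176]],M))
im,dep,M=snap("side","f.png"); 
for n in ("scene","side"): print(n,proj(n,[*s["tcp_pos"][:2],.19],T(n)))
E
```

```text
time_s: 7.47
tcp_pos: [0.5808, -0.0448, 0.371]
ee_rot: [[-0.147, -0.989, -0.006], [-0.989, 0.147, -0.0], [0.001, 0.006, -1.0]]
wrist_force: [0.1, 0.5, -1.6]
gripper_width: 0.154
gripper_force: 30.0
[ 0.58084165 -0.04481689  0.37103678]
[[251.28702788 227.44705621]] [[249.98659371 189.16377465]
 [249.8653414  241.12650537]
 [248.87537922 107.92571819]]
scene [[254.98631736 171.88589277]]
side [[250.4360317  182.05571299]]
```

View pics/e2.png

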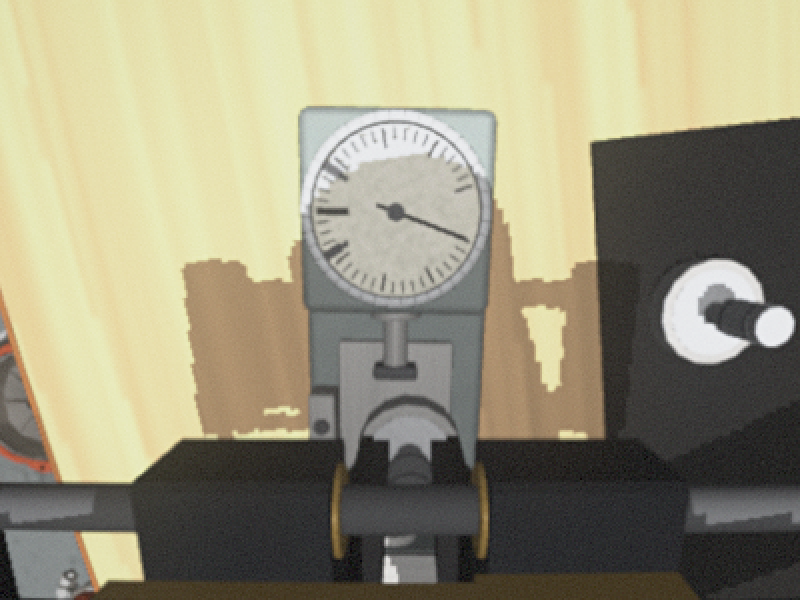

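Clear view: dial centre at crop (395,211), plunger tip (395,372), the held disc about (409,·), with its near edge from row 397 (bottom) to 408 (top). Next I compare disc and plunger positions.

Run:
```python
from h import *
s=r.sense(); R=np.array(s["ee_rot"]);
s["tcp_pos"]=np.array([0.58084165,-0.04481689,0.37103678]); s["ee_rot"]=np.array([[-0.147,-0.989,-0.006],[-0.989,0.147,0],[0.001,0.006,-1.0]]); M=T("wrist",s)
q=lambda u,v,z: s["ee_rot"].T@(atz("wrist",(u/2+50,v/2),z,M)-s["tcp_pos"])*1000
for n,a in dict(dial=(395,211,.176),dialhouseL=(302,210,.176),dialhouseR=(494,210,.176),plL=(374,378,.159),plR=(417,378,.159),table=(395,342,.146),discL=(359,440,.179),discR=(459,440,.179),discBot=(409,397,.165),discTop=(409,408,.179)).items(): print(n,q(*a).round(1))
s=r.sense(); print(s["tcp_pos"],s["ee_rot"])
```

```text
dial [ 78.9  -3.3 195.1]
dialhouseL [ 79.3 -32.  194.9]
dialhouseR [ 79.3  27.3 195.3]
plL [ 21.6 -11.7 212. ]
plR [ 21.6   3.9 212.1]
table [ 32.5  -4.3 225. ]
discL [  5.1 -15.8 192. ]
discR [  5.1  17.9 192.2]
discBot [ 16.1   1.  206.1]
discTop [ 16.4   1.  192.1]
[ 0.58113922 -0.04450888  0.37349463] [[-1.45482335e-01 -9.89360164e-01 -1.16436155e-03]
 [-9.89360724e-01  1.45482809e-01 -3.33083731e-04]
 [ 4.98934364e-04  1.10351579e-03 -9.99999267e-01]]
```

```bash
python3 -m creep '[[-1,1.5,-3,0,0,0,0],[-1,1.5,-3,5,0,0,0],[-1,1.5,-3,10,0,0,0],[-1,1.5,-3,14,0,0,0],[-1,1.5,-3,17,0,0,0],[-1,1.5,-3,19,0,0,0],[-1,1.5,-3,20,0,0,0],[-1,1.5,-3,20,0,0,0]]';python3 - <<'E'
from h import *
im,dep,M=snap("wrist","g.png")
cv2.imwrite("pics/g2.png",cv2.resize(im[0:300,50:450,::-1],(800,600),interpolation=3))
E
```

```text
time_s: 8.23
tcp_pos: [0.5843, -0.0466, 0.3535]
ee_rot: [[-0.146, -0.989, -0.001], [-0.989, 0.146, -0.0], [0.0, 0.001, -1.0]]
wrist_force: [-0.2, -0.9, -0.8]
gripper_width: 0.151
gripper_force: 30.0
```

View pics/g2.png

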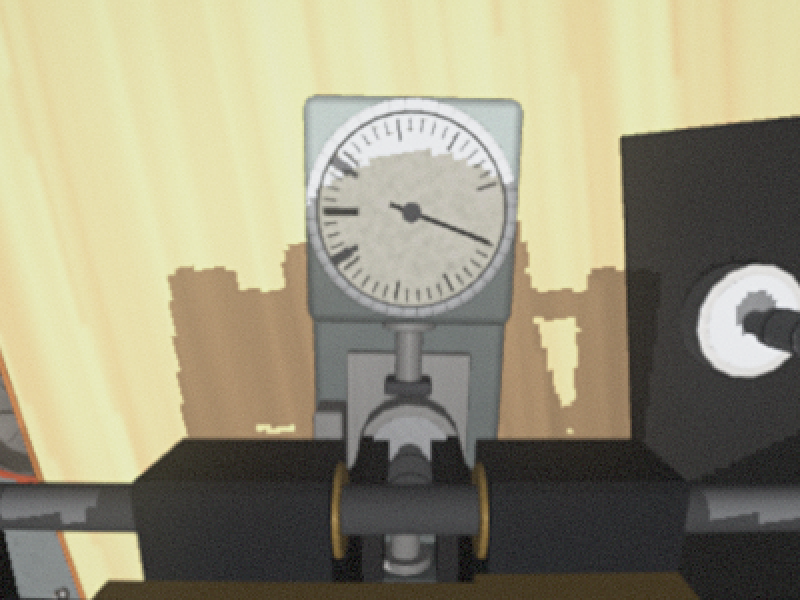

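The disc lines up with the plunger (both at about column 409) with a small gap left. I'll lower the last bit and release.

```bash
python3 -m creep '[[-1,0,0,0.5,0,0,0],[-1,0,0,1,0,0,0],[-1,0,0,1,0,0,0]]'; python3 -m creep '[[-0.2,0,0,0,0,0,0],[-0.2,0,0,0,0,0,0],[-0.2,0,0,0,0,0,0],[-0.2,0,0,0,0,0,0],[-0.2,0,0,-10,0,0,0],[-0.2,0,0,-30,0,0,0],[-0.2,0,0,-60,0,0,0],[-0.2,0,0,-60,0,0,0]]';python3 - <<'E'
from h import *
im,dep,M=snap("wrist","i.png")
cv2.imwrite("pics/i2.png",cv2.resize(im[0:300,50:450,::-1],(800,600),interpolation=3))
E
```

```text
time_s: 8.53
tcp_pos: [0.5843, -0.0466, 0.3528]
ee_rot: [[-0.146, -0.989, 0.0], [-0.989, 0.146, 0.0], [-0.0, -0.0, -1.0]]
wrist_force: [-0.0, 0.1, -0.5]
gripper_width: 0.148
gripper_force: 30.0
time_s: 9.2
tcp_pos: [0.5855, -0.0468, 0.42]
ee_rot: [[-0.145, -0.989, 0.012], [-0.989, 0.145, -0.001], [-0.001, -0.012, -1.0]]
wrist_force: [0.6, 0.5, 1.1]
gripper_width: 0.395
gripper_force: 0.0
```

View pics/i2.png

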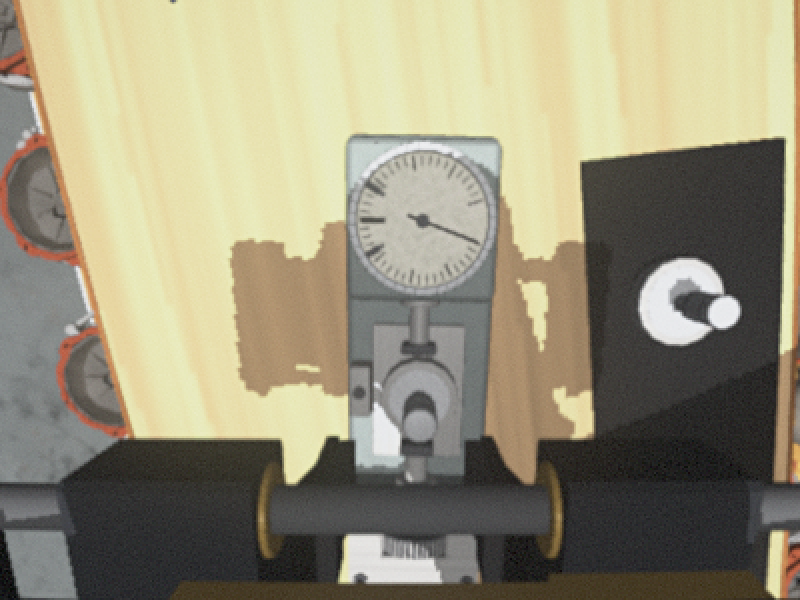

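The disc stands upright and centred between the anvils, needle still at rest. The wheel knurling shows at about crop (415,548). Next I locate the wheel.

Run:
```python
from h import *
s=dict(r.sense()); now=dict(s)
s["tcp_pos"]=np.array([0.5855,-0.0468,0.42]); s["ee_rot"]=np.array([[-.145,-.989,.012],[-.989,.145,-.001],[-.001,-.012,-1]]); M=T("wrist",s)
q=lambda u,v,z: atz("wrist",(u/2+50,v/2),z,M)
d,w=q(422,220,.176),q(415,545,.173)
print(d,w,q(348,290,.176),q(494,298,.176))
u=np.array([.146,.989]); print("wheel from dial",d[:2]+u*.149)
R=np.array(now["ee_rot"]); print(now["tcp_pos"],R)
```

```text
[ 0.57095731 -0.12339836  0.176     ] [0.59449767 0.02086202 0.173     ] [ 0.60467067 -0.10056366  0.176     ] [ 0.54612513 -0.08878524  0.176     ]
wheel from dial [0.59271131 0.02396264]
[ 0.58494051 -0.04666944  0.41742105] [[-1.45366502e-01 -9.89338007e-01  8.88184849e-03]
 [-9.89376504e-01  1.45375388e-01  3.59671469e-04]
 [-1.64703882e-03 -8.73520803e-03 -9.99960491e-01]]
```

```bash
python3 -m creep '[[-1,-35,5,0,0,0,0],[-1,-71,11,0,0,0,0],[-1,-71,11,15,0,0,0],[-1,-71,11,30,0,0,0],[-1,-71,11,45,0,0,0],[-1,-71,11,53,0,0,0],[-1,-71,11,53,0,0,0],[-1,-71,11,53,0,0,0]]'; python3 -m creep '[[-1,0,0,0.5,0,0,0],[-1,0,0,1,0,0,0],[-1,0,0,1,0,0,0],[-1,0,0,1,0,0,0]]';python3 -m creep '[[-1,0,0,0.5,0,0,0],[-1,0,0,1,0,0,0],[-1,0,0,1,0,0,0],[-1,0,0,1,0,0,0]]'
```

```text
time_s: 9.92
tcp_pos: [0.5839, 0.0251, 0.3597]
ee_rot: [[-0.146, -0.989, -0.001], [-0.989, 0.146, -0.001], [0.001, 0.0, -1.0]]
wrist_force: [0.5, -0.2, 0.5]
gripper_width: 0.011
gripper_force: 0.0
time_s: 10.25
tcp_pos: [0.5838, 0.0251, 0.3593]
ee_rot: [[-0.146, -0.989, 0.001], [-0.989, 0.146, 0.0], [-0.0, -0.001, -1.0]]
wrist_force: [0.4, 0.4, -0.7]
gripper_width: 0.005
gripper_force: 0.0
time_s: 10.58
tcp_pos: [0.5838, 0.0252, 0.3577]
ee_rot: [[-0.146, -0.989, -0.0], [-0.989, 0.146, -0.0], [0.0, 0.0, -1.0]]
wrist_force: [0.4, 0.4, 0.5]
gripper_width: 0.005
gripper_force: 0.0
```

```bash
for i in 1 2 3; do :; done; python3 -m creep '[[-1,0,0,0.7,0,0,0],[-1,0,0,1.4,0,0,0],[-1,0,0,2,0,0,0],[-1,0,0,2,0,0,0]]'; python3 -m creep '[[-1,0,0,0.3,0,0,0],[-1,0,0,0.6,0,0,0],[-1,0,0,0.6,0,0,0],[-1,0,0,0.6,0,0,0]]'
```

```text
time_s: 10.92
tcp_pos: [0.5837, 0.0253, 0.3555]
ee_rot: [[-0.146, -0.989, -0.0], [-0.989, 0.146, -0.0], [0.0, 0.0, -1.0]]
wrist_force: [-0.0, 0.5, 0.2]
gripper_width: 0.002
gripper_force: 0.0
time_s: 11.25
tcp_pos: [0.5838, 0.0252, 0.3551]
ee_rot: [[-0.146, -0.989, -0.0], [-0.989, 0.146, -0.0], [0.0, 0.0, -1.0]]
wrist_force: [0.6, -0.1, -0.7]
gripper_width: 0.005
gripper_force: 0.0
```

```bash
python3 -m creep '[[-1,0,0,0.3,0,0,0],[-1,0,0,0.6,0,0,0],[-1,0,0,0.6,0,0,0],[-1,0,0,0.6,0,0,0]]'
```

```text
time_s: 11.58
tcp_pos: [0.5838, 0.0252, 0.3546]
ee_rot: [[-0.146, -0.989, 0.0], [-0.989, 0.146, 0.0], [-0.0, -0.0, -1.0]]
wrist_force: [-0.4, 0.3, 0.6]
gripper_width: 0.008
gripper_force: 0.2
```

```bash
python3 -m creep '[[-1,0,0,0.3,0,0,0],[-1,0,0,0.5,0,0,0],[-1,0,0,0.5,0,0,0],[-1,0,0,0.5,0,0,0]]'
```

```text
time_s: 11.92
tcp_pos: [0.5838, 0.0252, 0.3544]
ee_rot: [[-0.146, -0.989, 0.001], [-0.989, 0.146, -0.0], [-0.0, -0.001, -1.0]]
wrist_force: [-0.5, 0.4, 2.3]
gripper_width: 0.005
gripper_force: 1.5
```

```bash
python3 -m creep '[[-1,0,0,0.3,0,0,0],[-1,0,0,0.5,0,0,0],[-1,0,0,0.5,0,0,0],[-1,0,0,0.5,0,0,0]]'
```

```text
time_s: 12.25
tcp_pos: [0.5838, 0.0252, 0.3543]
ee_rot: [[-0.146, -0.989, 0.001], [-0.989, 0.146, -0.0], [-0.0, -0.001, -1.0]]
wrist_force: [-2.6, 0.5, 5.1]
gripper_width: 0.009
gripper_force: 2.7
```

```bash
python3 -m creep '[[-1,0,-2,0.3,0,0,0],[-1,0,-5,0.4,0,0,0],[-1,0,-9,0.4,0,0,0],[-1,0,-12,0.4,0,0,0],[-1,0,-12,0.4,0,0,0]]'
```

```text
time_s: 12.67
tcp_pos: [0.5965, 0.0232, 0.3554]
ee_rot: [[-0.145, -0.989, 0.004], [-0.989, 0.145, -0.001], [0.0, -0.004, -1.0]]
wrist_force: [-0.7, -0.4, 9.3]
gripper_width: 0.004
gripper_force: 4.5
```

```bash
python3 -m creep '[[-1,0,-3,0,0,0,0],[-1,0,-6,0,0,0,0],[-1,0,-9,0,0,0,0],[-1,0,-9,0,0,0,0]]'
```

```text
time_s: 13.0
tcp_pos: [0.6053, 0.0218, 0.3547]
ee_rot: [[-0.146, -0.989, 0.003], [-0.989, 0.146, -0.001], [0.0, -0.003, -1.0]]
wrist_force: [-0.8, -1.8, 6.4]
gripper_width: 0.009
gripper_force: 3.3
```

Run:
```python
from h import *
im,dep,M=snap("wrist","j.png")
cv2.imwrite("pics/j2.png",cv2.resize(im[0:300,50:450,::-1],(800,600),interpolation=3))
```

```text
(no output)
```

View pics/j2.png

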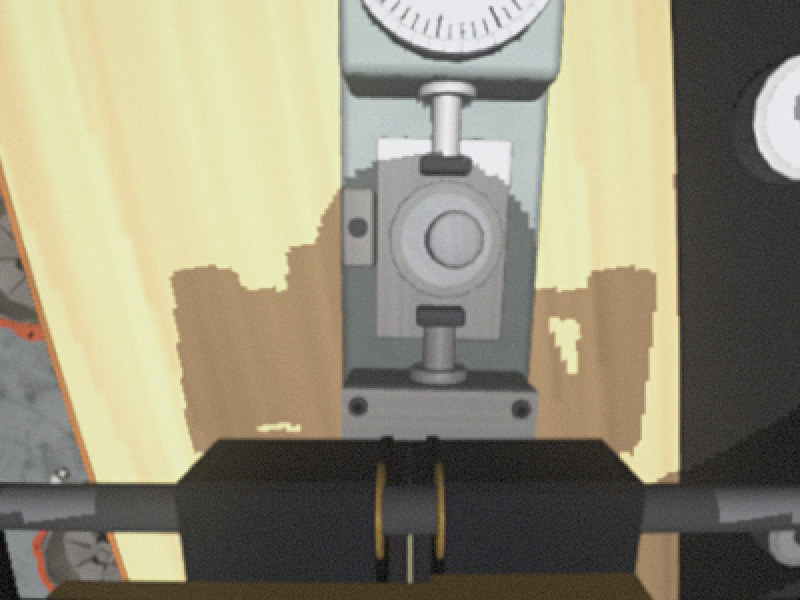

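The wheel is turning. The disc edges are at crop rows 180 and 297, the plunger face at 174 and the anvil face at 307, so about 5 mm of gap is left. More strokes.

```bash
python3 -m creep '[[-1,0,0,-3,0,0,0],[-1,0,21,-3,0,0,0],[-1,0,21,-1.5,0,0,0],[-1,0,21,-0.2,0,0,0],[-1,0,16,-0.2,0,0,0],[-1,0,10,-0.2,0,0,0],[-1,0,5,-0.2,0,0,0],[-1,0,0,-0.2,0,0,0]]'
python3 - <<'E'
from h import *
print(r.sense()["wrist_force"])
im,dep,M=snap("wrist","k.png")
def face(f):
    g=cv2.cvtColor(cv2.imread("pics/"+f),7-1)[:,:].astype(float)[:,262:277].mean(1); return g[68:165].round().astype(int)
print(face("j.png"));print(face("k.png"))
E
```

```text
time_s: 13.72
tcp_pos: [0.6053, 0.0218, 0.355]
ee_rot: [[-0.145, -0.989, 0.002], [-0.989, 0.145, -0.001], [0.001, -0.002, -1.0]]
wrist_force: [-1.6, -0.9, 5.9]
gripper_width: 0.006
gripper_force: 2.1
[-1.55117593 -0.93004871  5.86069139]
[199 199 210 212 212 212 212 204 178 146  97  83  88  88  89  87  82  71
  61  86 136 158 153 152 158 162 166 167 169 176 180 184 185 184 185 184
 183 172 162 160 163 166 167 165 165 165 166 165 163 162 161 160 161 160
 160 159 159 156 155 157 158 157 156 154 155 159 171 180 179 179 179 179
 178 173 166 157 153 152 148 140 140 147 152 148 122  72  60  76  83  85
  84  80  80  74  76  99 122]
[199 197 206 211 211 212 212 207 191 161 110  84  86  88  89  88  85  76
  64  74 121 152 154 150 156 163 166 165 168 173 179 182 184 184 185 185
 184 176 163 157 159 164 167 167 165 164 164 165 163 163 162 162 162 162
 161 159 158 155 156 157 158 159 157 154 151 152 164 177 179 179 179 180
 179 176 169 159 154 153 150 143 137 121  82  62  72  82  84  83  83  79
  78  75  92 116 125 126 125]
```

```bash
python3 -m creep '[[-1,0,0,-3,0,0,0],[-1,0,21,-3,0,0,0],[-1,0,21,-1.5,0,0,0],[-1,0,21,-0.2,0,0,0],[-1,0,16,-0.2,0,0,0],[-1,0,10,-0.2,0,0,0],[-1,0,5,-0.2,0,0,0],[-1,0,0,-0.2,0,0,0]]'; python3 -m creep '[[-1,0,0,-3,0,0,0],[-1,0,21,-3,0,0,0],[-1,0,21,-1.5,0,0,0],[-1,0,21,0,0,0,0],[-1,0,16,0,0,0,0],[-1,0,10,0,0,0,0],[-1,0,5,0,0,0,0],[-1,0,0,0,0,0,0]]'
python3 - <<'E'
from h import *
im,dep,M=snap("wrist","l.png")
g=cv2.cvtColor(im,cv2.COLOR_RGB2GRAY)[:,262:277].astype(float).mean(1); print(g[68:165].round().astype(int))
E
```

```text
time_s: 14.43
tcp_pos: [0.6054, 0.0219, 0.355]
ee_rot: [[-0.145, -0.989, 0.001], [-0.989, 0.145, -0.001], [0.001, -0.002, -1.0]]
wrist_force: [-2.0, -1.3, 4.4]
gripper_width: 0.005
gripper_force: 1.8
time_s: 15.1
tcp_pos: [0.6054, 0.0219, 0.355]
ee_rot: [[-0.145, -0.989, 0.002], [-0.989, 0.145, -0.001], [0.001, -0.002, -1.0]]
wrist_force: [-1.8, -0.6, 4.0]
gripper_width: 0.011
gripper_force: 1.7
[200 198 209 211 211 211 211 203 178 139  96  85  89  90  88  87  79  74
  97 133 156 165 166 166 169 176 182 184 184 185 186 183 171 163 164 165
 167 168 167 167 167 166 166 164 162 162 161 161 162 160 158 156 155 155
 155 154 154 152 149 149 154 169 179 180 180 180 180 180 179 176 168 158
 155 155 152 135  98  70  77  85  84  84  81  80  74  78 100 124 127 124
 126 125 125 125 125 125 125]
```

```bash
python3 -m creep '[[-1,0,0,-3,0,0,0],[-1,0,21,-3,0,0,0],[-1,0,21,-1.5,0,0,0],[-1,0,21,0.3,0,0,0],[-1,0,16,0.3,0,0,0],[-1,0,10,0.3,0,0,0],[-1,0,5,0.3,0,0,0],[-1,0,0,0.3,0,0,0]]'; python3 -m creep '[[-1,0,0,-3,0,0,0],[-1,0,21,-3,0,0,0],[-1,0,21,-1.5,0,0,0],[-1,0,21,0.1,0,0,0],[-1,0,16,0.1,0,0,0],[-1,0,10,0.1,0,0,0],[-1,0,5,0.1,0,0,0],[-1,0,0,0.1,0,0,0]]'; python3 -m creep '[[-1,0,0,-10,0,0,0],[-1,20,0,-40,0,0,0],[-1,50,0,-60,0,0,0],[-1,70,0,-60,0,0,0],[-1,70,0,-60,0,0,0]]';python3 - <<'E'
from h import *
im,dep,M=snap("wrist","m.png")
cv2.imwrite("pics/m2.png",cv2.resize(im[0:300,50:450,::-1],(800,600),interpolation=3))
E
```

```text
time_s: 15.82
tcp_pos: [0.6053, 0.0219, 0.3549]
ee_rot: [[-0.145, -0.989, 0.002], [-0.989, 0.145, -0.001], [0.001, -0.002, -1.0]]
wrist_force: [-1.2, -0.9, 4.5]
gripper_width: 0.002
gripper_force: 2.1
time_s: 16.48
tcp_pos: [0.6054, 0.0219, 0.3549]
ee_rot: [[-0.145, -0.989, 0.002], [-0.989, 0.145, -0.001], [0.001, -0.002, -1.0]]
wrist_force: [-2.2, -0.8, 4.7]
gripper_width: 0.003
gripper_force: 2.1
time_s: 16.9
tcp_pos: [0.5941, -0.0496, 0.4151]
ee_rot: [[-0.149, -0.989, 0.003], [-0.989, 0.149, 0.0], [-0.001, -0.003, -1.0]]
wrist_force: [-0.0, 0.1, -0.0]
gripper_width: 0.004
gripper_force: 0.0
```

View pics/m2.png

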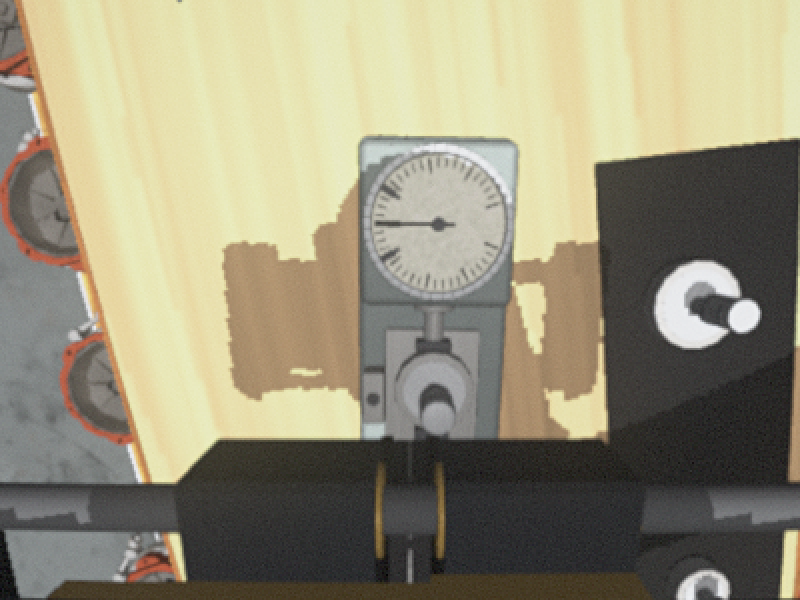

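The needle lies on the zero mark, between the limit hands. The disc stands upright between the faces, and the fingers are clear of everything.

```bash
python3 -c "
from station import r
print(r.finish_job())"
```

```text
the job is handed in; nothing more can be done
None
```

The job is handed in at about 17 s of the 56 s; it returned no verdict. In the last picture the middle disc stands upright, nipped in the gauge, with the needle on the zero mark; the small and large discs were left alone and the arm was clear of everything.

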